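# Fetch the date stamp from behind the timer

### The job

The date stamp is needed: it stands in the wooden desk caddy, hidden behind the kitchen timer (the other stamp and timer, far back on the table, are not meant). Lift the timer out and stand it aside on the table, take the stamp out and stand it in the middle of the closed red ink pad, lined up along the pad; then put the timer back in the middle of the black rubber strip in the caddy, square as it was. Keep both upright all the time.

Things in the scene. Friction and masses are not known exactly. Their poses are not given: they have to be found in the camera images.
- timer: White kitchen timer standing upright: 24 mm thick (x = -11 to +13), 62 mm wide (y), 62 mm tall, 0.07 kg. Origin at its underside, under the middle; z up; display faces -x. Starts on the caddy's black rubber strip. The stamp's handle is only about 11 mm behind it, so no finger fits between; grip it from above across its 62 mm width.
- date_stamp: Hand stamp, 62 mm tall, 0.055 kg: black base 22 (x) by 48 mm (y), 19 mm high; 32 mm round flange at 20 to 30 mm; above that a brown turned handle 24 mm thick. Origin at the centre of its underside; z up. Starts behind the timer between the caddy's cheeks, long side across the caddy. Once the timer is gone, grip the handle along the caddy's x and lift straight up.
- desk_caddy: Fixed birch caddy, base 120 (x) by 100 mm (y), origin at the centre of its underside, front -x, floor at z = 6 mm. Black rubber strip (timer's place, 34 x 72 mm) centred at x = -13, y = 0; stamp's place x = +22. Cheeks 62 mm high from x = +14 to +58, y = 28 to 38 either side; back open. Lip 10 mm high at the front edge. The table is free for 100 mm in front of it, as a place for the timer.
- ink_pad: Fixed closed ink pad in a flat red tin, 67 mm (x) by 100 mm (y), its flat top 13 mm above the table. Origin at the middle of its underside; z up, y along its long side.
There are look-alikes about, which are no part of the job. What is shaped like the timer but blue is not meant.

How it is judged (in metres and radians):
On the way, in this order (a step that is already met when the one before it is completed fails the run):
1. the timer stands upright and let go on the table, off the caddy, while the stamp is still in its place (horizontal distance between timer and desk_caddy above 0.07 m and height (world z) of timer below 0.004 m and angle between timer's own z axis and vertical below 0.17 rad and horizontal distance between date_stamp and desk_caddy below 0.04 m and linear speed of timer below 0.02 m/s and contact force between the fingers and timer below 0.1 N), for 0.2 s.
2. the stamp stands on the ink pad, let go, and the timer is still off the caddy (horizontal distance between date_stamp and ink_pad below 0.02 m and angle between the y axis of date_stamp and the y axis of ink_pad, either way round below 0.26 rad and angle between date_stamp's own z axis and vertical below 0.17 rad and z of date_stamp in the frame of ink_pad between 0.009 and 0.018 m and linear speed of date_stamp below 0.02 m/s and contact force between the fingers and date_stamp below 0.1 N and horizontal distance between timer and desk_caddy above 0.07 m), for 0.2 s.
At the end, for the whole second after the job is handed in: Stamp upright (10 degrees) on the ink pad, centres within 20 mm, long sides within 15 degrees; timer upright on the caddy floor, within about 15 mm of the middle of the rubber strip along and across, square to the caddy within 11 degrees; both let go and at rest (horizontal distance between date_stamp and ink_pad below 0.02 m and angle between the y axis of date_stamp and the y axis of ink_pad, either way round below 0.26 rad and angle between each of date_stamp, timer's own z axis and vertical below 0.17 rad and z of date_stamp in the frame of ink_pad between 0.009 and 0.018 m and linear speed of each of date_stamp, timer below 0.02 m/s and contact force between the fingers and date_stamp below 0.1 N and x of timer in the frame of desk_caddy between -0.029 and 0.001 m and y of timer in the frame of desk_caddy between -0.015 and 0.015 m and z of timer in the frame of desk_caddy between 0.003 and 0.011 m and angle between the x axis of timer and the x axis of desk_caddy, either way round below 0.2 rad and contact force between the fingers and timer below 0.1 N); the robot touches nothing.
It fails at once if the timer or the stamp tips over (more than 30 degrees) (angle between any of timer, date_stamp's own z axis and vertical above 0.52 rad).
It also fails if it takes over 72 s, if anything falls off the work surface, if the arm or the gripper's body presses on something with over 40 N, if the wrist force passes 120 N, or if a joint passes its speed limit or range.

### The arm

A 7-joint arm with a two-finger parallel gripper is mounted at the origin on a cart in front of the work surface, level with it; the furniture and walls round the work are solid. World frame = base frame: x ahead of the robot, y to its left, z up, the work surface at z = 0. Lengths are in mm, angles in rad, forces in N, time in s.
With the tool pointing down it reaches from about 425 to 975 mm from the base axis. Payload 16.7 kg.
Tool frame: the origin (TCP) lies on the centre line of the jaws, within the pads' length; the fingertips stand 25 mm ahead of it and the grasp point (between the pads) lies 6 mm ahead of it; z points along the fingers, y is the line along which they close (so a half turn about z gives the same grasp; the last joint's range is limited). The gripper opens to 85 mm and grips with 20 to 120 N. Pads are 22 mm wide; open, the fingers measure 114 mm over their backs; the gripper's body (76 mm by 85 mm) begins 54 mm behind the grasp point. The pads swing forward as they close: fully open they stand 13 mm farther back than shut.
Start: joints at [-1.44, 0.426, 0.074, 1.606, -0.034, 1.111, -0.067], TCP at [186.416, 648.71, 225.802] pointing down, gripper open.
Joint ranges: [-2.85, 2.85], [-0.5, 2.14], [-1.23, 1.37], [0.21, 2.46], [-1.02, 4.16], [0.16, 2.05], [-2.73, 2.73]. Speed limits (rad/s): [1.89, 1.89, 2.39, 2.39, 3.01, 3.01, 3.01].

### API

Orientations are given as a unit quaternion [w, x, y, z].
In Python, from workcell import r gives the robot as it stands.
- The arm moves only by the shell command python3 -m creep 'ROWS' [FORCE]. ROWS is JSON, a list that holds one entry, the list of rows, each a list of 5 numbers: the shift along the tool's x, y, z in cm, then the turn about the tool's z in rad, then the finger opening in cm, from 0 to 8.54. In form: [[[dx, dy, dz, yaw, claw], ...]]. A call has 1 to 20 rows; each row is the pose to reach, as a shift and turn from the pose commanded when the call began, along the tool's axes at that moment; what a row does not reach only later rows make up. A row lasts 1/10 s, in which the tool goes at most 50 mm and 8.59 degrees, less where a joint would pass 70% of its speed; a pose out of reach is approached as far as the arm can. A call with a gripper value outside its range is refused whole. The fingers move at their own pace and stop on an object; FORCE is the grip in N (left out, the last holds). Time passes only in rows, so rows that repeat a pose let the fingers close. It gives the time, the measured TCP pose, the force and the opening at its end, in the units of the state.
- r.read_state(): the state, without advancing time (a new reading comes with each control period).
- r.read_camera(name): name is "scene" or "top"; returns a dict with "color" (384x512x3 uint8, red, green, blue), "intrinsics" (3x3 intrinsics, pixels), "dist" ([k1, k2, p1, p2, k3] as OpenCV has them; the pictures are not rectified), "rvec" (rotation vector, rad) and "tvec" (3), from world to camera coordinates, as OpenCV has them. Camera axes: x right, y down, z forward; pixel columns grow to the right and rows downward; lengths in mm; the calibration is good to about 2 mm. A picture is of the moment at which its call begins. There is no depth.
- r.close_job(): hands the job in, once; it reports no verdict.
The state is a dict: "clock": time; "qpos": joint angles; "qvel": joint speeds; "tau": joint torques, N m; "tool_pos": TCP position; "ee_rot": TCP orientation; "wrist_force": force on the tool from outside, world axes, zero at the start; "torque": the same for the moment, N m; "gripper_width": opening from 0.0 (shut) to 1.0 (fully open).
Only numpy, scipy, OpenCV 4.12 (cv2) and the standard library are available. Lean on these libraries where they do the work, as an engineer would, in place of code of your own. Each camera call takes 0.05 s, during which the arm holds its last target. There are 200 camera calls.

## Working session

There is one attempt and no reset: what is moved stays moved. The work goes in short steps, Python scripts to look and compute and a shell command to move; the robot and the scene stay as the last step left them, time stands still between calls to the robot, and variables do not carry over. Pictures are saved under pics/ and viewed, on a budget of 10 in all, crops included, one or two more only if the job needs it, and the job is handed in when it is done.

```bash
mkdir -p pics; ls; python3 - <<'E'
from workcell import r
import cv2,pickle
s=r.read_state(); print(s)
for n in("scene","top"):
    c=r.read_camera(n); pickle.dump(c,open(n+'.pkl','wb')); cv2.imwrite(f'pics/{n}0.png',cv2.resize(c['color'][:,:,::-1],(800,600),interpolation=cv2.INTER_CUBIC))
    print(n,c['intrinsics'],c['dist'],c['rvec'],c['tvec'])
E
```

```text
pics
{'clock': 0.0, 'qpos': array([-1.44051221,  0.42674673,  0.07386221,  1.6065854 , -0.03409465,
        1.11084415, -0.06710961]), 'qvel': array([ 0.00083257, -0.00103833, -0.00110818,  0.00035793, -0.00015688,
       -0.00127383, -0.00098916]), 'tau': array([-4.77143767e-04, -9.49842024e+01,  3.76075432e+00, -4.63511431e+01,
        1.92747713e-02,  1.02463266e-02, -2.88906733e-05]), 'tool_pos': array([186.32126617, 648.33994001, 225.11067238]), 'ee_rot': array([-3.85261926e-05,  1.39460233e-01,  9.90227451e-01, -6.60830387e-04]), 'wrist_force': array([ 0.3119763 ,  0.08201714, -0.00302592]), 'torque': array([ 0.00837016, -0.03018538, -0.01984646]), 'gripper_width': 0.9998425601849057}
scene [[411.37182767   0.         251.84380629]
 [  0.         411.37182767 191.07675796]
 [  0.           0.           1.        ]] [0.00089517 0.         0.         0.         0.        ] [ 2.13908146 -0.66381177  0.3486627 ] [-432.10047319  238.2142153   610.65382906]
top [[414.09534228   0.         252.88506782]
 [  0.         414.09534228 195.09221838]
 [  0.           0.           1.        ]] [-0.02738573  0.          0.          0.          0.        ] [ 2.15958846 -2.16428264  0.14236149] [ 43.71730771 537.37056307 819.84291947]
```

View pics/scene0.png

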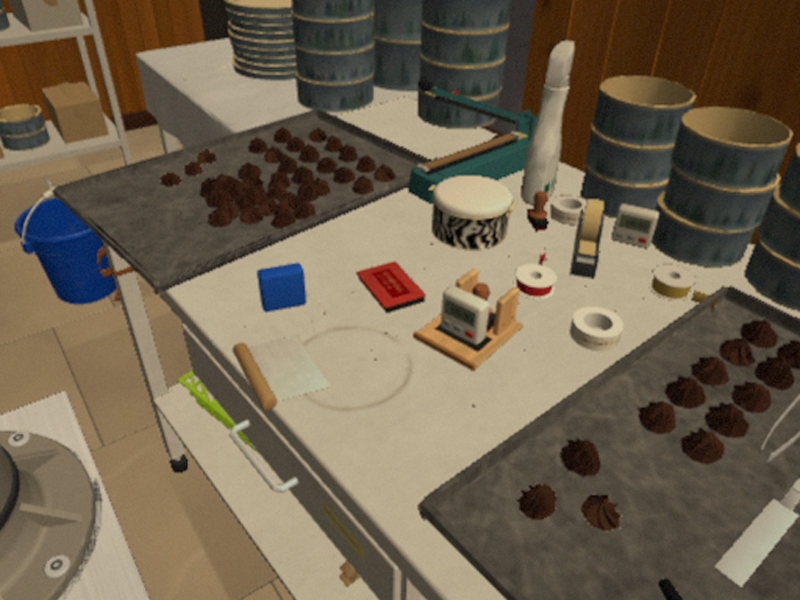

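View pics/top0.png

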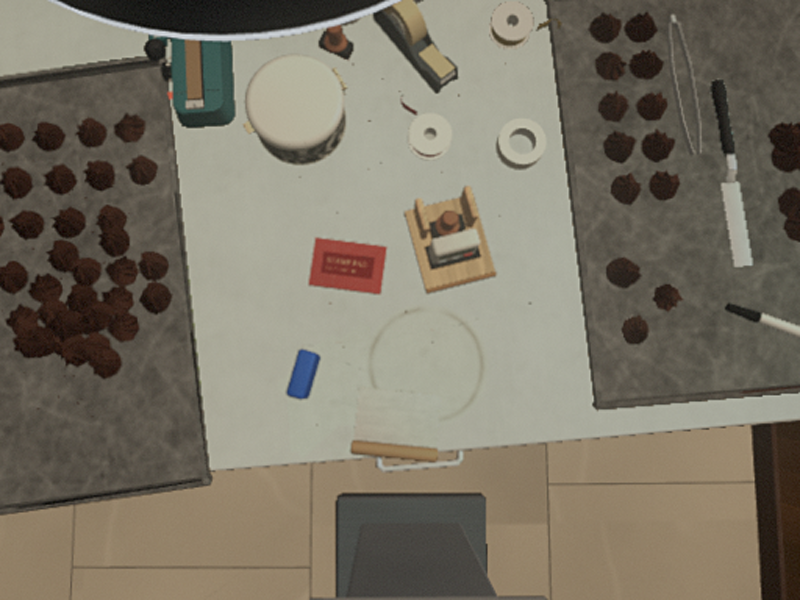

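Candidates for the timer, in 800x600 scene pixels: white in the caddy (465,315), white at the far back (635,222), blue (282,287). For the stamp: in the caddy behind the timer (482,292), far back (540,210). I choose the two in the caddy. The red ink pad is at (390,287), and at (348,265) in the top view. One close crop of both views to check this and pick out corners.

```bash
cat > h.py <<'E'
import cv2,pickle,numpy as np
def P(c,pts): return cv2.projectPoints(np.array(pts,float).reshape(-1,1,3),c['rvec'],c['tvec'],c['intrinsics'],c['dist'])[0].reshape(-1,2)
def ray(c,uv,z):
    R=cv2.Rodrigues(c['rvec'])[0]; t=np.array(c['tvec']).ravel()
    n=cv2.undistortPoints(np.array(uv,float).reshape(-1,1,2),c['intrinsics'],c['dist']).reshape(-1,2)
    d=np.c_[n,np.ones(len(n))]@R; o=-R.T@t
    return o+d*((np.broadcast_to(z,len(n))-o[2])/d[:,2])[:,None]
def crop(c,x,y,w,h,s): return cv2.resize(np.ascontiguousarray(c['color'][y:y+h,x:x+w,::-1]),None,fx=s,fy=s,interpolation=cv2.INTER_CUBIC)
E
python3 - <<'E'
from h import *
t=pickle.load(open('top.pkl','rb'));s=pickle.load(open('scene.pkl','rb'))
a=crop(t,190,112,133,80,6);b=crop(s,258,168,84,70,6)
cv2.imwrite('pics/c1.png',a); cv2.imwrite('pics/c2.png',b)
E
```

```text
(no output)
```

View pics/c1.png

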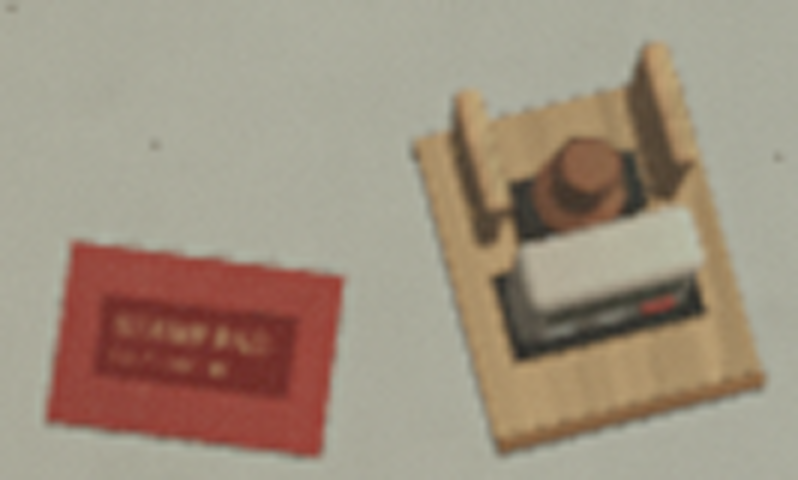

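The crop shows the white timer in front of the brown stamp handle (597,163) between the cheeks, so the choice is right. Pad top corners: (72,240), (345,276), (322,457), (47,424).

```bash
python3 - <<'E'
from h import *
np.set_printoptions(precision=1,suppress=True)
t=pickle.load(open('top.pkl','rb'))
f=lambda p:np.array(p,float)/6+[190,112]-.4
def show(n,p,z):
    w=ray(t,f(p),z); e=np.diff(np.r_[w,w[:1]],axis=0)
    print(n,w[:,:2].tolist(),'mean',w.mean(0),'sides',np.linalg.norm(e,axis=1),'ang',np.arctan2(e[:,1],e[:,0]))
show('pad',[(72,240),(345,276),(322,457),(47,424)],13)
show('timer',[(518,247),(690,207),(703,268),(535,310)],68)
show('strip',[(518,360),(704,312)],6)
show('caddybase',[(505,455),(765,388)],0)
show('caddyBL->FLtop',[(415,143),(500,443)],[6,12])
show('handle',[(597,163)],68)
show('cheek fronts top z68',[(462,95),(650,45)],68)
E
```

```text
pad [[633.6513962153313, 151.60613580673711], [620.4755159454376, 54.492392168862914], [555.5446471634506, 62.6483505758085], [567.4411780841706, 159.55771190413236]] mean [594.3 107.1  13. ] sides [98.  65.4 97.6 66.7] ang [-1.7  3.   1.4 -0.1]
timer [[618.3797614250138, -3.4884500250427664], [632.0279552547026, -61.20159160979376], [611.2157832090561, -65.15480593383501], [596.996384098041, -8.933835641519195]] mean [614.7 -34.7  68. ] sides [59.3 21.2 58.  22.1] ang [-1.3 -3.   1.8  0.2]
strip [[591.3880021228308, -7.172189404743641], [608.7758806633357, -74.00287275143901]] mean [600.1 -40.6   6. ] sides [69.1 69.1] ang [-1.3  1.8]
caddybase [[558.0105516957718, -2.5813716681000543], [582.1935495002153, -96.28804838609796]] mean [570.1 -49.4   0. ] sides [96.8 96.8] ang [-1.3  1.8]
caddyBL->FLtop [[670.8960427928675, 29.23201334055078], [560.581887321079, -0.13692681746346835]] mean [615.7  14.5   9. ] sides [114.3 114.3] ang [-2.9  0.3]
handle [[647.11465866926, -30.264683625304137]] mean [647.1 -30.3  68. ] sides [0.] ang [0.]
cheek fronts top z68 [[670.5643616337807, 14.828577605136346], [687.965795137635, -48.74688452809962]] mean [679.3 -17.   68. ] sides [65.9 65.9] ang [-1.3  1.8]
```

View pics/c2.png

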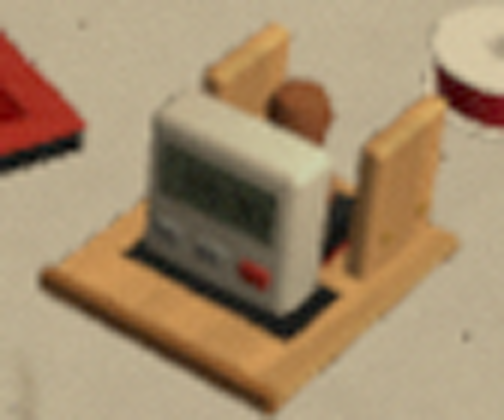

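Caddy: about (627.5,-33) mm, yaw 0.255. Timer: body centre about (615,-35.5). Handle: (648,-29). Pad: (594,107), yaw -0.128. The measured sizes match the given ones to about 3 mm. Next: a helper that converts targets to tool axes.

```bash
cat > go.py <<'E'
import sys,numpy as np
from scipy.spatial.transform import Rotation as R
from workcell import r
x,y,z,a=map(float,sys.argv[1:5])  # target TCP mm, world angle of tool y
s=r.read_state();q=s['ee_rot'];M=R.from_quat([q[1],q[2],q[3],q[0]]).as_matrix()
d=M.T@(np.array([x,y,z])-s['tool_pos'])/10
c=np.arctan2(M[1,1],M[0,1])
print('cm',d.round(2),'yaw',round(-(a-c),3),'now',s['tool_pos'].round(1),'ang',c.round(3),'tilt',M[2].round(3),'t',round(s['clock'],2),'w',s['gripper_width'],'F',np.round(s['wrist_force'],1),'q',s['qpos'].round(2))
E
python3 go.py 615 -35.5 180 1.824
```

```text
cm [-60.09 -53.88   4.58] yaw -0.533 now [186.3 648.4 225.2] ang 1.291 tilt [-0.    -0.001 -1.   ] t 0.1 w 1.001745002699592 F [-0.  -0.5 -0.7] q [-1.44  0.43  0.07  1.61 -0.03  1.11 -0.07]
```

```bash
python3 -m creep '[[[-3,-2.7,0,0,8.5],[-6,-5.4,0,0,8.5],[-9,-8.1,0,-0.1,8.5],[-12,-10.8,0,-0.1,8.5],[-15,-13.5,0,-0.2,8.5],[-18,-16.1,0,-0.2,8.5],[-21,-18.8,0,-0.3,8.5],[-24,-21.5,0,-0.3,8.5],[-27,-24.2,0,-0.4,8.5],[-30,-26.9,0,-0.4,8.5],[-33,-29.6,0,-0.5,8.5],[-36,-32.3,0,-0.533,8.5],[-39,-35,0,-0.533,8.5],[-42,-37.7,0,-0.533,8.5],[-45,-40.3,0,-0.533,8.5],[-48,-43,0,-0.533,8.5],[-51,-45.7,1,-0.533,8.5],[-54,-48.4,2,-0.533,8.5],[-57,-51.1,3,-0.533,8.5],[-60.1,-53.9,4.6,-0.533,8.5]]]' 40; python3 go.py 615 -35.5 90 1.824; python3 - <<'E'
from h import *
from workcell import r
c=r.read_camera('scene');d=r.read_camera('top')
cv2.imwrite('pics/p3.png',np.vstack([crop(c,200,60,180,180,3),]) if 0 else np.hstack([crop(c,210,80,130,190,3),crop(d,190,50,130,190,3)]))
E
```

```text
clock: 2.1
tool_pos: [616.1, -36.6, 179.7]
ee_rot: [0.0, -0.126, 0.992, 0.0]
wrist_force: [1.4, 1.1, 0.2]
gripper_width: 0.99
cm [0.08 0.13 8.97] yaw 0.0 now [616.1 -36.6 179.7] ang 1.824 tilt [-0.001  0.    -1.   ] t 2.1 w 0.990030673698264 F [1.4 1.1 0.2] q [-0.36  0.4   0.41  1.81 -0.19  0.98  1.95]
```

View pics/p3.png

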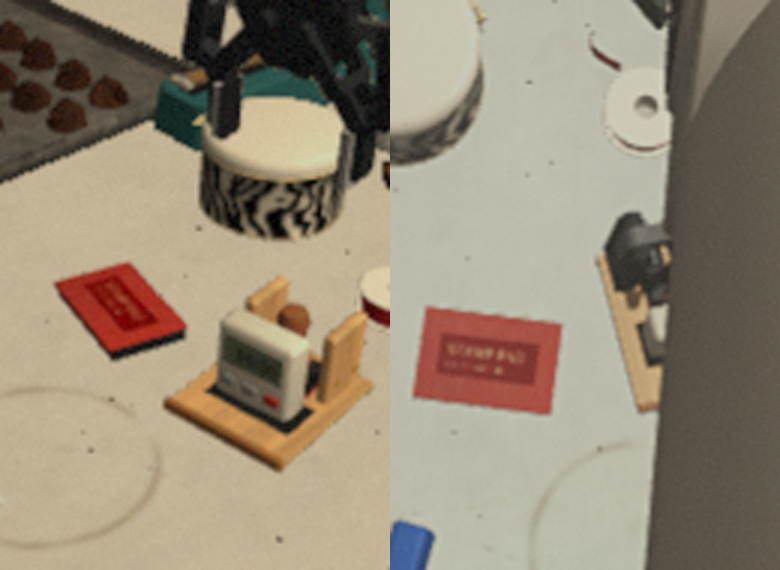

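The gripper hangs above the timer with its fingers astride it. Descending.

```bash
python3 -m creep '[[[0.1,0.1,2,0,8.5],[0.1,0.1,4,0,8.5],[0.1,0.1,6,0,8.5],[0.1,0.1,8,0,8.5],[0.1,0.1,9,0,8.5],[0.1,0.1,10,0,8.5],[0.1,0.1,11,0,8.5],[0.1,0.1,12,0,8.5],[0.1,0.1,13,0,8.5],[0.1,0.1,13.4,0,8.5],[0.1,0.1,13.4,0,8.5],[0.1,0.1,13.4,0,8.5]]]' 30; python3 go.py 615 -35.5 46 1.824; python3 - <<'E'
from h import *
from workcell import r
c=r.read_camera('scene')
cv2.imwrite('pics/p4.png',crop(c,230,120,120,130,4))
E
```

```text
clock: 3.4
tool_pos: [614.1, -34.7, 46.0]
ee_rot: [0.0, -0.126, 0.992, -0.0]
wrist_force: [0.0, 0.1, -0.1]
gripper_width: 0.992
cm [-0.07 -0.1   0.  ] yaw -0.0 now [614.1 -34.7  46. ] ang 1.824 tilt [-0. -0. -1.] t 3.4 w 0.9922109148973259 F [ 0.   0.1 -0.1] q [-0.31  0.56  0.34  1.89 -0.27  0.73  2.01]
```

View pics/p4.png

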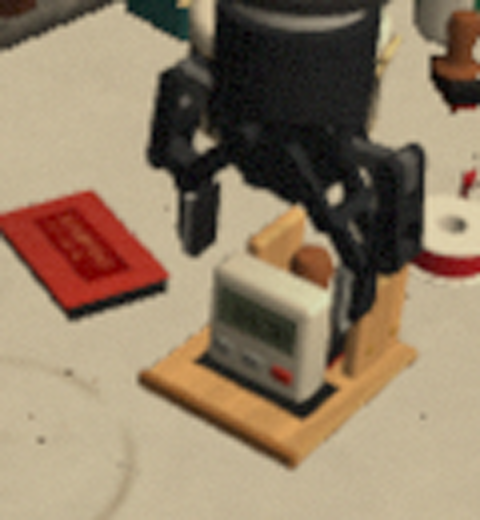

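```bash
python3 - <<'E'
from h import *
s=pickle.load(open('scene.pkl','rb'))
def pp(n,p): print(n,((P(s,p)-[230,120])*4).round(0).tolist())
u=np.array([.968,.252,0]);v=np.array([-.252,.968,0]);c=np.array([614.1,-34.7,0])
for z in (20,34): pp('tips inner L,R z%d'%z,[c+v*43+[0,0,z],c-v*43+[0,0,z],c+v*57+[0,0,z],c-v*57+[0,0,z]])
C=np.array([627.5,-33,0]);
T=C-12*u   # body centre
pp('timer top front L R,back R', [T-12*u+31*v+[0,0,68],T-12*u-31*v+[0,0,68],T+12*u-31*v+[0,0,68]])
pp('timer bottom FL FR BR', [T-12*u+31*v+[0,0,6],T-12*u-31*v+[0,0,6],T+12*u-31*v+[0,0,6]])
pp('caddy FL FR BR z0', [C-60*u+50*v,C-60*u-50*v,C+60*u-50*v])
E
```

```text
tips inner L,R z20 [[198.0, 315.0], [332.0, 384.0], [177.0, 304.0], [355.0, 396.0]]
tips inner L,R z34 [[199.0, 294.0], [335.0, 363.0], [178.0, 284.0], [358.0, 375.0]]
timer top front L R,back R [[211.0, 261.0], [312.0, 311.0], [339.0, 289.0]]
timer bottom FL FR BR [[205.0, 355.0], [301.0, 406.0], [327.0, 383.0]]
caddy FL FR BR z0 [[134.0, 381.0], [290.0, 468.0], [417.0, 353.0]]
```

```bash
python3 - <<'E'
from h import *
from workcell import r
s=pickle.load(open('scene.pkl','rb'))
c=r.read_camera('top');pickle.dump(c,open('t5.pkl','wb'))
cv2.imwrite('pics/p5.png',crop(c,230,90,110,100,5))
u=np.array([.968,.252,0]);v=np.array([-.252,.968,0]);
a=np.array([614.1,-34.7,0])
for z in(34,60):
  print('top',z,((P(c,[a+k*v+[0,0,z] for k in(43,57,-43,-57)])-[230,90])*5).round(0).tolist())
b=np.array([616.1,-36.6,168])
print('p3',((P(s,[b+43*v,b+57*v,b-43*v,b-57*v])-[210,80])*3).round(0).tolist())
E
```

```text
top 34 [[200.0, 368.0], [167.0, 376.0], [399.0, 317.0], [431.0, 308.0]]
top 60 [[203.0, 355.0], [169.0, 364.0], [408.0, 302.0], [441.0, 294.0]]
p3 [[225.0, 175.0], [208.0, 168.0], [339.0, 223.0], [358.0, 231.0]]
```

View pics/p5.png

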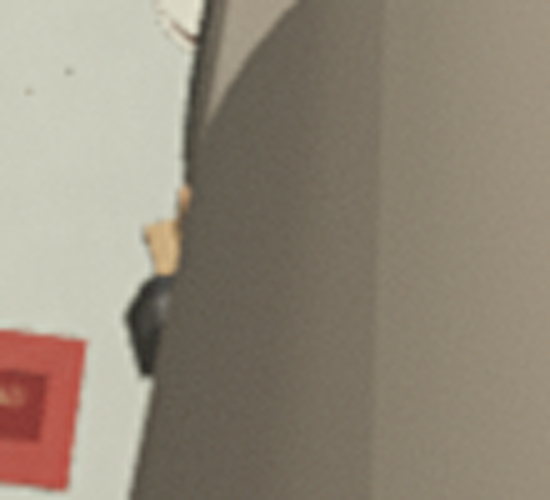

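The finger tips look higher in the picture than the nominal numbers say. Both readings allow going 12 mm lower, so I go down and close.

```bash
python3 -m creep '[[[-0.1,-0.05,0.4,0,8.5],[-0.1,-0.05,0.8,0,8.5],[-0.1,-0.05,1.2,0,8.5],[-0.1,-0.05,1.2,0,8],[-0.1,-0.05,1.2,0,7.5],[-0.1,-0.05,1.2,0,7],[-0.1,-0.05,1.2,0,6.6],[-0.1,-0.05,1.2,0,6.3],[-0.1,-0.05,1.2,0,6],[-0.1,-0.05,1.2,0,5.6],[-0.1,-0.05,1.2,0,5.6],[-0.1,-0.05,1.2,0,5.6],[-0.1,-0.05,1.2,0,5.6]]]' 30; python3 go.py 615 -35.5 34 1.824; python3 - <<'E'
from h import *
from workcell import r
c=r.read_camera('scene')
cv2.imwrite('pics/p6.png',crop(c,230,120,120,130,4))
E
```

```text
clock: 4.8
tool_pos: [615.2, -34.8, 34.1]
ee_rot: [0.0, -0.126, 0.992, 0.0]
wrist_force: [-1.7, 0.3, 5.5]
gripper_width: 0.72
cm [ 0.04 -0.06  0.01] yaw -0.0 now [615.2 -34.8  34.1] ang 1.824 tilt [-0. -0. -1.] t 4.8 w 0.720286528417486 F [-1.7  0.3  5.5] q [-0.3   0.58  0.33  1.9  -0.28  0.71  2.02]
```

View pics/p6.png

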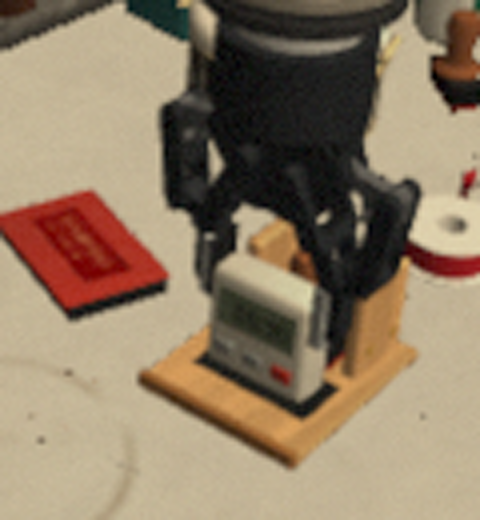

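The width stopped at 61 mm, so the timer is held by both pads. Lift, carry 93 mm forward of the caddy and set down.

```bash
python3 -m creep '[[[0,0,-0.3,0,5.6],[0,0,-0.8,0,5.6],[0,0,-1.6,0,5.6],[0,0,-2.6,0,5.6],[0,0,-3.5,0,5.6],[0.8,0,-4,0,5.6],[2,0,-4,0,5.6],[3.5,0,-4,0,5.6],[5,0,-4,0,5.6],[6.5,0,-4,0,5.6],[8,0,-4,0,5.6],[8.8,0,-4,0,5.6],[9.3,0,-4,0,5.6],[9.3,0,-3,0,5.6],[9.3,0,-2,0,5.6],[9.3,0,-1,0,5.6],[9.3,0,-0.3,0,5.6],[9.3,0,0.1,0,5.6],[9.3,0,0.4,0,5.6],[9.3,0,0.5,0,5.6]]]' 40; python3 go.py 525 -58.5 28 1.824; python3 - <<'E'
from h import *
from workcell import r
c=r.read_camera('scene')
cv2.imwrite('pics/p7.png',crop(c,210,120,130,150,4))
E
```

```text
clock: 6.85
tool_pos: [525.0, -58.2, 28.5]
ee_rot: [-0.0, -0.126, 0.992, -0.0]
wrist_force: [0.1, 0.1, -1.8]
gripper_width: 0.719
cm [ 0.01 -0.03  0.05] yaw -0.0 now [525.  -58.2  28.5] ang 1.824 tilt [ 0. -0. -1.] t 6.85 w 0.718871384733675 F [ 0.1  0.1 -1.8] q [-0.28  0.48  0.33  2.1  -0.27  0.6   2.07]
```

View pics/p7.png

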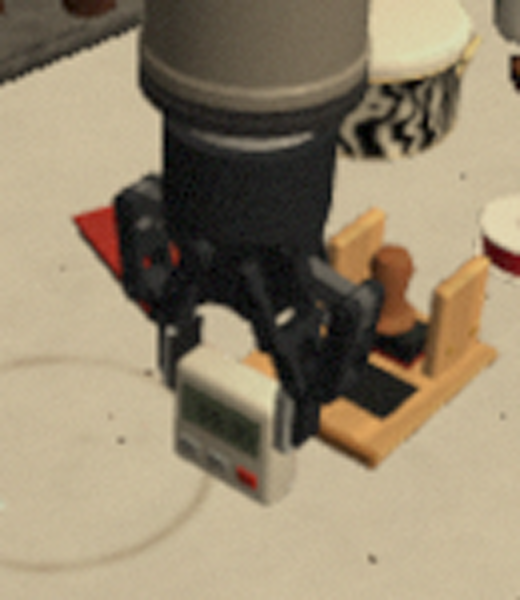

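The timer is in the jaws in front of the caddy, and the stamp stands undisturbed. Lowering the last bit by feel.

```bash
python3 -m creep '[[[0,0,0.05,0,5.6],[0,0,0.1,0,5.6],[0,0,0.1,0,5.6]]]'; python3 -m creep '[[[0,0,0.1,0,5.6],[0,0,0.1,0,5.6]]]'|sed -n 2,4p; python3 -m creep '[[[0,0,0.1,0,5.6],[0,0,0.1,0,5.6]]]'|sed -n 2,4p
```

```text
clock: 7.2
tool_pos: [525.2, -58.1, 28.1]
ee_rot: [0.0, -0.126, 0.992, -0.0]
wrist_force: [0.1, -0.2, 2.5]
gripper_width: 0.722
tool_pos: [525.4, -58.1, 28.1]
ee_rot: [0.0, -0.126, 0.992, 0.0]
wrist_force: [-7.5, 0.5, 28.6]
tool_pos: [525.8, -58.1, 27.9]
ee_rot: [0.001, -0.126, 0.992, 0.0]
wrist_force: [-13.6, 2.3, 46.3]
```

Contact at z = 28.1. Backing off the commanded excess, then releasing and rising.

```bash
python3 -m creep '[[[0,0,-0.1,0,5.6],[0,0,-0.2,0,5.6],[0,0,-0.2,0,5.6],[0,0,-0.2,0,6.2],[0,0,-0.2,0,6.5],[0,0,-0.2,0,7],[0,0,-0.2,0,7.5],[0,0,-0.2,0,8],[0,0,-0.2,0,8.5],[0,0,-0.2,0,8.5],[0,0,-0.2,0,8.5],[0,0,-1,0,8.5],[0,0,-2.5,0,8.5],[0,0,-4.5,0,8.5],[0,0,-7,0,8.5],[0,0,-10,0,8.5],[0,0,-13,0,8.5]]]'; python3 go.py 648.5 -28 150 0.255
```

```text
clock: 9.3
tool_pos: [524.7, -58.3, 157.4]
ee_rot: [-0.0, -0.126, 0.992, -0.0]
wrist_force: [-0.9, -1.1, 0.2]
gripper_width: 0.993
cm [-12.74  -0.16   0.74] yaw 1.569 now [524.7 -58.3 157.4] ang 1.824 tilt [ 0. -0. -1.] t 9.3 w 0.9934568282491099 F [-0.9 -1.1  0.2] q [-0.37  0.28  0.43  2.02 -0.15  0.87  1.96]
```

```bash
python3 -m creep '[[[-1,0,0,0.1,8.5],[-2,0,0,0.22,8.5],[-3,0,0,0.34,8.5],[-4,0,0,0.46,8.5],[-5,0,0,0.58,8.5],[-6,0,0,0.7,8.5],[-7,0,0,0.82,8.5],[-8,0,0,0.94,8.5],[-9,0,0,1.06,8.5],[-10,0,0,1.18,8.5],[-11,-0.1,0.2,1.3,8.5],[-12,-0.1,0.4,1.4,8.5],[-12.7,-0.1,0.6,1.5,8.5],[-12.7,-0.15,0.7,1.569,8.5],[-12.7,-0.15,1.7,1.569,8.5],[-12.7,-0.15,3,1.569,8.5],[-12.7,-0.15,4.5,1.569,8.5],[-12.7,-0.15,6,1.569,8.5],[-12.7,-0.15,7.5,1.569,8.5],[-12.7,-0.15,9,1.569,8.5]]]' 30; python3 go.py 648.5 -28 64 0.255; python3 - <<'E'
from h import *
from workcell import r
c=r.read_camera('scene');pickle.dump(c,open('s8.pkl','wb'))
cv2.imwrite('pics/p8.png',crop(c,240,120,120,130,4.6))
E
```

```text
clock: 11.3
tool_pos: [648.0, -27.9, 64.2]
ee_rot: [-0.0, 0.611, 0.791, -0.0]
wrist_force: [-0.6, -0.6, -0.4]
gripper_width: 0.994
cm [-0.02  0.04  0.02] yaw 0.0 now [648.  -27.9  64.2] ang 0.255 tilt [ 0.    -0.001 -1.   ] t 11.3 w 0.9936703352503662 F [-0.6 -0.6 -0.4] q [-0.53  0.66  0.67  1.82 -0.53  0.85  0.65]
```

View pics/p8.png

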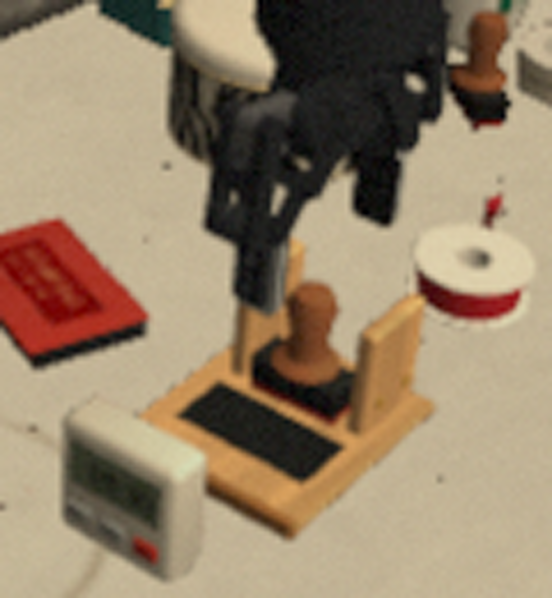

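The timer stands upright in front of the caddy. The handle top is at (317,290) in the crop, and the open finger tips are at (260,305) and (375,220).

```bash
python3 - <<'E'
from h import *
c=pickle.load(open('s8.pkl','rb'))
u=np.array([.968,.252,0]);v=np.array([-.252,.968,0]);a=np.array([648,-27.9,0])
g=lambda p:((P(c,p)-[240,120])*4.6).round(0).tolist()
for z in(40,51,62,75,85): print(z,'tips front/rear (pad edge near camera)',g([a-48*u-11*v+[0,0,z],a-48*u+11*v+[0,0,z],a+48*u-11*v+[0,0,z]]),'centre',g([a+[0,0,z]]))
f=lambda p:np.array([p],float)/4.6+[240,120]-.4
print('handle top', ray(c,f((317,287)),66)[0].round(1), 'neck z50',ray(c,f((312,335)),50)[0].round(1))
print('timer top corners FL FR BR',[ray(c,f(p),60)[0].round(1).tolist() for p in((66,412),(172,470),(205,460))])
E
```

```text
40 tips front/rear (pad edge near camera) [[266.0, 393.0], [226.0, 372.0], [384.0, 296.0]] centre [[307.0, 333.0]]
51 tips front/rear (pad edge near camera) [[268.0, 373.0], [227.0, 352.0], [387.0, 277.0]] centre [[310.0, 314.0]]
62 tips front/rear (pad edge near camera) [[270.0, 353.0], [229.0, 333.0], [390.0, 258.0]] centre [[312.0, 294.0]]
75 tips front/rear (pad edge near camera) [[273.0, 329.0], [231.0, 309.0], [394.0, 235.0]] centre [[315.0, 271.0]]
85 tips front/rear (pad edge near camera) [[275.0, 310.0], [233.0, 290.0], [396.0, 217.0]] centre [[317.0, 253.0]]
handle top [650.  -27.3  66. ] neck z50 [639.6 -38.1  50. ]
timer top corners FL FR BR [[509.3, -30.6, 60.0], [523.7, -84.4, 60.0], [538.5, -87.0, 60.0]]
```

The open tips look about 20 mm behind the TCP. I close to 40 mm here, still clear of the 24 mm handle, to see where the tips come.

```bash
python3 -m creep '[[[0,0,0,0,7.5],[0,0,0,0,6.5],[0,0,0,0,5.5],[0,0,0,0,4.6],[0,0,0,0,4.2],[0,0,0,0,4.2],[0,0,0,0,4.2],[0,0,0,0,4.2]]]'; python3 - <<'E'
from h import *
from workcell import r
c=r.read_camera('scene');pickle.dump(c,open('s9.pkl','wb'))
cv2.imwrite('pics/p9.png',crop(c,270,135,80,80,7))
u=np.array([.968,.252,0]);v=np.array([-.252,.968,0]);a=np.array([648,-27.9,0])
g=lambda p:((P(c,p)-[270,135])*7).round(0).tolist()
for z in(40,50,60,70,80): print(z,'front inner/outer near edge, rear inner',g([a-21*u-11*v+[0,0,z],a-32*u+11*v+[0,0,z],a+21*u-11*v+[0,0,z]]))
E
```

```text
clock: 12.15
tool_pos: [648.3, -27.8, 65.8]
ee_rot: [-0.0, 0.611, 0.791, -0.0]
wrist_force: [1.0, 0.4, -0.5]
gripper_width: 0.491
40 front inner/outer near edge, rear inner [[248.0, 449.0], [166.0, 436.0], [327.0, 385.0]]
50 front inner/outer near edge, rear inner [[251.0, 422.0], [168.0, 409.0], [330.0, 359.0]]
60 front inner/outer near edge, rear inner [[254.0, 395.0], [171.0, 382.0], [334.0, 332.0]]
70 front inner/outer near edge, rear inner [[258.0, 368.0], [173.0, 354.0], [338.0, 305.0]]
80 front inner/outer near edge, rear inner [[261.0, 339.0], [176.0, 326.0], [342.0, 277.0]]
```

View pics/p9.png

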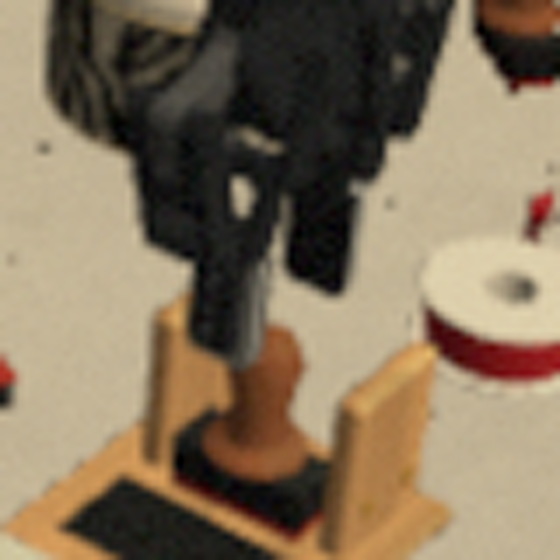

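The tips are at about z = 75 with the TCP at 66. At this 42 mm opening the fingers clear even the flange (32 mm), so going down to TCP 40 is safe either way. The closing width then tells what is gripped.

```bash
python3 -m creep '[[[0,0.1,0.4,0,4.2],[0,0.1,0.8,0,4.2],[0,0.1,1.2,0,4.2],[0,0.1,1.6,0,4.2],[0,0.1,2,0,4.2],[0,0.1,2.4,0,4.2],[0,0.1,2.4,0,4.2]]]' 30; python3 -m creep '[[[0,0,0,0,3.6],[0,0,0,0,3],[0,0,0,0,2.6],[0,0,0,0,2.2],[0,0,0,0,1.8],[0,0,0,0,1.5],[0,0,0,0,1.5],[0,0,0,0,1.5],[0,0,0,0,1.5]]]'; python3 go.py 648.5 -28 64 0.255;python3 - <<'E'
from h import *
from workcell import r
c=r.read_camera('scene');pickle.dump(c,open('s10.pkl','wb'))
cv2.imwrite('pics/p10.png',crop(c,270,135,80,80,7))
E
```

```text
clock: 12.9
tool_pos: [649.0, -27.5, 41.1]
ee_rot: [-0.0, 0.611, 0.791, -0.0]
wrist_force: [0.3, 0.5, 0.2]
gripper_width: 0.493
clock: 13.8
tool_pos: [649.4, -27.6, 42.1]
ee_rot: [0.0, 0.612, 0.791, 0.0]
wrist_force: [-2.0, 0.1, 5.6]
gripper_width: 0.248
cm [-0.02 -0.09 -2.19] yaw -0.0 now [649.4 -27.6  42.1] ang 0.255 tilt [-0.  0. -1.] t 13.8 w 0.24750143196142704 F [-2.   0.1  5.6] q [-0.51  0.69  0.64  1.83 -0.55  0.81  0.66]
```

View pics/p10.png

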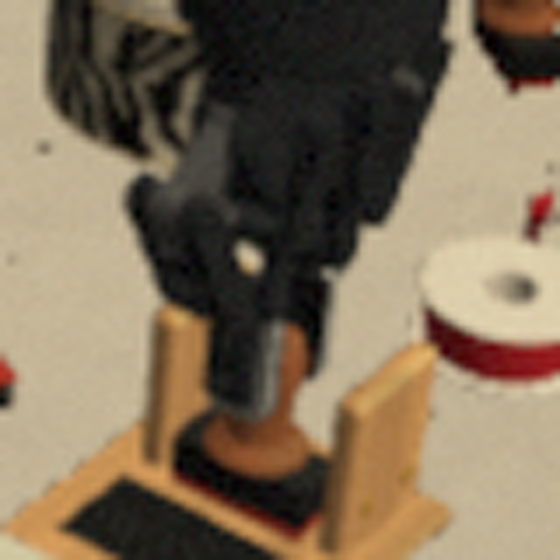

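Width 21 mm: the pads hold the handle, above the flange. Lift straight up 80 mm.

```bash
python3 -m creep '[[[0,0,0,0,1],[0,0,-0.3,0,1],[0,0,-0.8,0,1],[0,0,-1.5,0,1],[0,0,-2.3,0,1],[0,0,-3.1,0,1],[0,0,-3.9,0,1],[0,0,-4.7,0,1],[0,0,-5.5,0,1],[0,0,-6.3,0,1],[0,0,-7.1,0,1],[0,0,-7.7,0,1],[0,0,-8,0,1],[0,0,-8,0,1]]]' 50; python3 go.py 594.3 107.1 122 -0.128
```

```text
clock: 15.25
tool_pos: [649.4, -27.5, 122.2]
ee_rot: [0.0, 0.611, 0.791, 0.0]
wrist_force: [0.7, 0.1, -0.8]
gripper_width: 0.237
cm [ 1.442e+01 -1.940e+00  1.000e-02] yaw 0.383 now [649.4 -27.5 122.2] ang 0.255 tilt [-0.  0. -1.] t 15.25 w 0.2373967792389448 F [ 0.7  0.1 -0.8] q [-0.57  0.59  0.72  1.79 -0.47  0.94  0.61]
```

```bash
python3 -m creep '[[[0.4,0,0,0.02,1],[1.2,-0.1,0,0.05,1],[2.2,-0.3,0,0.08,1],[3.4,-0.4,0,0.11,1],[4.6,-0.6,0,0.14,1],[5.8,-0.8,0,0.17,1],[7,-0.9,0,0.2,1],[8.2,-1.1,0,0.23,1],[9.4,-1.2,0,0.26,1],[10.6,-1.4,0,0.29,1],[11.8,-1.6,0,0.32,1],[12.8,-1.7,0,0.35,1],[13.6,-1.8,0,0.37,1],[14.1,-1.9,0,0.383,1],[14.42,-1.94,0,0.383,1],[14.42,-1.94,0,0.383,1],[14.42,-1.94,0,0.383,1]]]'; python3 go.py 594.3 107.1 50 -0.128; python3 - <<'E'
from h import *
from workcell import r
c=r.read_camera('scene');pickle.dump(c,open('s11.pkl','wb'))
cv2.imwrite('pics/p11.png',crop(c,215,110,100,110,5))
E
```

```text
clock: 16.95
tool_pos: [594.2, 106.7, 121.9]
ee_rot: [0.0, 0.751, 0.66, -0.0]
wrist_force: [-0.4, -0.1, 0.0]
gripper_width: 0.234
cm [ 0.04 -0.    7.19] yaw -0.0 now [594.2 106.7 121.9] ang -0.128 tilt [-0.  0. -1.] t 16.95 w 0.23365648966049876 F [-0.4 -0.1  0. ] q [-0.91  0.56  0.85  1.9  -0.53  0.92  0.07]
```

View pics/p11.png

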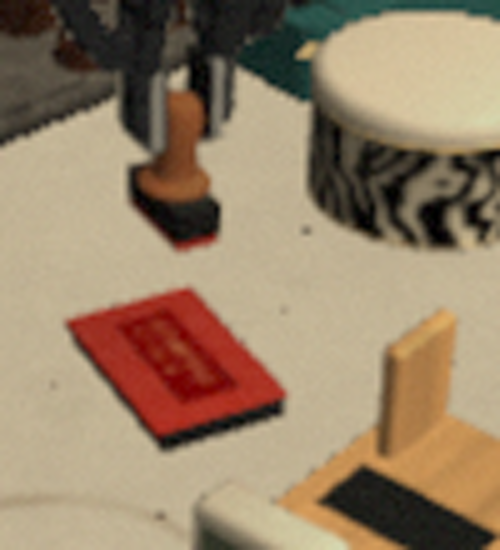

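The stamp hangs upright, square over the pad. Lowering.

```bash
python3 -m creep '[[[0,0,0.5,0,1],[0,0,1.3,0,1],[0,0,2.3,0,1],[0,0,3.3,0,1],[0,0,4.3,0,1],[0,0,5.2,0,1],[0,0,6,0,1],[0,0,6.5,0,1],[0,0,6.8,0,1],[0,0,7,0,1],[0,0,7,0,1],[0,0,7,0,1]]]'|sed -n 2,4p; for i in 1; do python3 -m creep '[[[0,0,0.1,0,1],[0,0,0.1,0,1]]]'|sed -n 2,4p; done;  python3 -m creep '[[[0,0,0.1,0,1],[0,0,0.1,0,1]]]'|sed -n 2,4p
```

```text
tool_pos: [594.3, 107.2, 52.1]
ee_rot: [0.0, 0.751, 0.66, 0.0]
wrist_force: [0.1, -0.1, 0.3]
tool_pos: [594.2, 107.2, 50.9]
ee_rot: [0.0, 0.751, 0.66, 0.0]
wrist_force: [-0.6, 0.4, -0.5]
tool_pos: [594.1, 107.1, 49.7]
ee_rot: [-0.0, 0.751, 0.66, -0.0]
wrist_force: [-0.3, -0.2, -0.9]
```

```bash
python3 -m creep '[[[0,0,0.07,0,1],[0,0,0.07,0,1]]]'|sed -n 2,4p;  python3 -m creep '[[[0,0,0.07,0,1],[0,0,0.07,0,1]]]'|sed -n 2,4p
```

```text
tool_pos: [594.3, 107.2, 49.4]
ee_rot: [-0.0, 0.751, 0.66, 0.0]
wrist_force: [-1.9, -0.1, 6.3]
tool_pos: [594.4, 107.2, 49.3]
ee_rot: [-0.0, 0.751, 0.66, 0.0]
wrist_force: [-5.6, 0.7, 18.6]
```

Contact with the pad at z = 49.3, as expected. Back off slightly, open, rise straight up and check from above.

```bash
python3 -m creep '[[[0,0,-0.07,0,1.5],[0,0,-0.1,0,1.8],[0,0,-0.1,0,2.1],[0,0,-0.1,0,2.5],[0,0,-0.1,0,3],[0,0,-0.1,0,3.6],[0,0,-0.1,0,4.2],[0,0,-0.1,0,5],[0,0,-0.1,0,5],[0,0,-0.1,0,5],[0,0,-0.6,0,5],[0,0,-1.5,0,5],[0,0,-3,0,5],[0,0,-5,0,5],[0,0,-7.5,0,5],[0,0,-10,0,5],[0,0,-10,0,5]]]'; python3 go.py 525 -58.2 150 1.824; python3 - <<'E'
from h import *
from workcell import r
c=r.read_camera('scene');d=r.read_camera('top');pickle.dump((c,d),open('s12.pkl','wb'))
cv2.imwrite('pics/p12.png',np.hstack([crop(c,210,130,115,140,3.4),crop(d,190,112,115,140,3.4)]))
E
```

```text
clock: 20.7
tool_pos: [595.9, 107.1, 152.5]
ee_rot: [0.001, 0.751, 0.66, 0.002]
wrist_force: [0.3, -0.1, -1.1]
gripper_width: 0.588
cm [-17.3   -4.91   0.19] yaw -1.952 now [595.9 107.1 152.5] ang -0.128 tilt [ 0.002  0.004 -1.   ] t 20.7 w 0.5877291543579357 F [ 0.3 -0.1 -1.1] q [-0.93  0.53  0.88  1.88 -0.49  0.97  0.04]
```

View pics/p12.png

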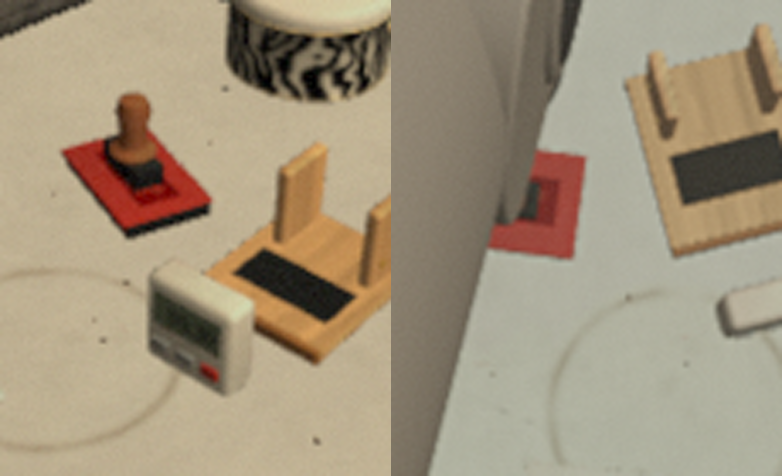

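```bash
python3 - <<'E'
from h import *
c,d=pickle.load(open('s12.pkl','rb'))
f=lambda p:np.array([p],float)/3.4+[210,130]-.4
print('handle top',ray(c,f((133,102)),70)[0].round(1))
print('pad corners',[ray(c,f(p),13)[0].round(0).tolist() for p in((62,152),(210,205),(130,234))])
R=np.array([[np.cos(-.128),-np.sin(-.128)],[np.sin(-.128),np.cos(-.128)]])
q=[(x,y) for x,y in((-11,-24),(11,-24),(-11,24))]
print('pred stamp base corners top',[(((P(c,[[*(np.array([594.3,107.1])+R@np.array(k)),32]])-[210,130]+.4)*3.4)[0]).round(0).tolist() for k in q])
g=lambda p:np.array([p],float)/3.4+[190-115,112]-.4
h=lambda p:np.array([(p[0]-391,p[1])],float)/3.4+[190,112]-.4
print('top: strip FL,BL',[ray(d,h(p),6)[0].round(1).tolist() for p in((682,203),(672,157))],'pad right corners',[ray(d,h(p),13)[0].round(1).tolist() for p in((586,156),(573,258))],'stamp base right end',[ray(d,h(p),30)[0].round(1).tolist() for p in((545,182),(541,222))])
E
```

```text
handle top [591.7 107.2  70. ]
pad corners [[566.0, 155.0, 13.0], [614.0, 49.0, 13.0], [553.0, 53.0, 13.0]]
pred stamp base corners top [[138.0, 172.0], [167.0, 163.0], [105.0, 135.0]]
top: strip FL,BL [[592.0, -5.6, 6.0], [621.6, 0.5, 6.0]] pad right corners [[620.7, 54.8, 13.0], [556.2, 62.9, 13.0]] stamp base right end [[600.8, 79.9, 30.0], [576.0, 82.2, 30.0]]
```

The stamp stands upright about 3 mm from the pad's centre and lined up. Back to the timer.

```bash
python3 -m creep '[[[-1,-0.3,0,-0.1,5],[-2.4,-0.7,0,-0.23,5],[-3.8,-1.1,0,-0.36,6],[-5.2,-1.5,0,-0.49,7],[-6.6,-1.9,0,-0.62,8.5],[-8,-2.3,0,-0.75,8.5],[-9.4,-2.7,0,-0.88,8.5],[-10.8,-3.1,0,-1.01,8.5],[-12.2,-3.5,0,-1.14,8.5],[-13.6,-3.9,0,-1.27,8.5],[-15,-4.2,0,-1.4,8.5],[-16.2,-4.5,0,-1.53,8.5],[-17,-4.8,0,-1.66,8.5],[-17.3,-4.9,0,-1.79,8.5],[-17.3,-4.9,0,-1.9,8.5],[-17.3,-4.9,0,-1.952,8.5],[-17.3,-4.9,0,-1.952,8.5],[-17.3,-4.9,0,-1.952,8.5]]]' 30; python3 go.py 525 -58.2 30 1.824
```

```text
clock: 22.6
tool_pos: [523.1, -58.3, 148.1]
ee_rot: [-0.0, -0.125, 0.992, 0.0]
wrist_force: [-0.2, 0.7, -0.8]
gripper_width: 0.998
cm [-0.19 -0.04 11.81] yaw -0.002 now [523.1 -58.3 148.1] ang 1.822 tilt [ 0.001  0.    -1.   ] t 22.6 w 0.9978622109777266 F [-0.2  0.7 -0.8] q [-0.4   0.3   0.47  2.03 -0.17  0.85  1.98]
```

```bash
python3 -m creep '[[[-0.15,0,1.5,0,8.5],[-0.15,0,3,0,8.5],[-0.15,0,4.5,0,8.5],[-0.15,0,6,0,8.5],[-0.15,0,7.5,0,8.5],[-0.15,0,9,0,8.5],[-0.15,0,10.2,0,8.5],[-0.15,0,11.2,0,8.5],[-0.15,0,11.8,0,8.5],[-0.15,0,11.8,0,8],[-0.15,0,11.8,0,7.5],[-0.15,0,11.8,0,7],[-0.15,0,11.8,0,6.6],[-0.15,0,11.8,0,6.3],[-0.15,0,11.8,0,6],[-0.15,0,11.8,0,5.6],[-0.15,0,11.8,0,5.6],[-0.15,0,11.8,0,5.6],[-0.15,0,11.8,0,5.6]]]' 30; python3 go.py 615 -35.5 80 1.824
```

```text
clock: 24.5
tool_pos: [525.1, -57.8, 30.9]
ee_rot: [0.0, -0.126, 0.992, 0.0]
wrist_force: [-1.8, 1.2, 8.0]
gripper_width: 0.72
cm [-9.26 -0.09 -4.91] yaw -0.0 now [525.1 -57.8  30.9] ang 1.824 tilt [-0.001  0.    -1.   ] t 24.5 w 0.7195297970340362 F [-1.8  1.2  8. ] q [-0.32  0.48  0.38  2.1  -0.3   0.61  2.1 ]
```

```bash
python3 -m creep '[[[0,0,-0.4,0,5.6],[0,0,-1.2,0,5.6],[0,0,-2.2,0,5.6],[0,0,-3.2,0,5.6],[0,0,-4,0,5.6],[-0.8,0,-4.4,0,5.6],[-2,0,-4.4,0,5.6],[-3.5,0,-4.4,0,5.6],[-5,0,-4.4,0,5.6],[-6.5,0,-4.4,0,5.6],[-8,0,-4.4,0,5.6],[-8.9,0,-4.4,0,5.6],[-9.3,0,-4.4,0,5.6],[-9.3,0,-4.4,0,5.6],[-9.3,0,-3.6,0,5.6],[-9.3,0,-2.6,0,5.6],[-9.3,0,-1.7,0,5.6],[-9.3,0,-1.1,0,5.6],[-9.3,0,-0.9,0,5.6],[-9.3,0,-0.9,0,5.6]]]' 40;python3 -m creep '[[[0,0,0.07,0,5.6],[0,0,0.07,0,5.6]]]'|sed -n 2,4p;  python3 -m creep '[[[0,0,0.07,0,5.6],[0,0,0.07,0,5.6]]]'|sed -n 2,4p
```

```text
clock: 26.5
tool_pos: [614.7, -34.7, 39.0]
ee_rot: [-0.0, -0.126, 0.992, -0.0]
wrist_force: [0.8, -0.9, -1.4]
gripper_width: 0.717
tool_pos: [615.1, -34.5, 39.0]
ee_rot: [0.0, -0.126, 0.992, -0.0]
wrist_force: [0.1, 0.3, -0.2]
tool_pos: [615.0, -34.5, 38.1]
ee_rot: [0.0, -0.126, 0.992, 0.0]
wrist_force: [-0.0, 0.1, -1.3]
```

```bash
python3 -m creep '[[[0,0,0.07,0,5.6],[0,0,0.07,0,5.6]]]'|sed -n 2,4p;  python3 -m creep '[[[0,0,0.06,0,5.6],[0,0,0.06,0,5.6]]]'|sed -n 2,4p
```

```text
tool_pos: [614.9, -34.5, 37.3]
ee_rot: [-0.0, -0.126, 0.992, -0.0]
wrist_force: [-0.6, 0.1, -1.2]
tool_pos: [615.0, -34.5, 37.0]
ee_rot: [0.0, -0.126, 0.992, 0.0]
wrist_force: [-1.6, 0.9, 4.8]
```

Contact at the expected height. Release, rise, and swing the arm off to the start side, high above everything, for a clear view.

```bash
python3 -m creep '[[[0,0,-0.05,0,5.8],[0,0,-0.05,0,6.2],[0,0,-0.05,0,6.5],[0,0,-0.05,0,7],[0,0,-0.05,0,7.5],[0,0,-0.05,0,8],[0,0,-0.05,0,8.5],[0,0,-0.05,0,8.5],[0,0,-0.05,0,8.5],[0,0,-1,0,8.5],[0,0,-2.5,0,8.5],[0,0,-4.5,0,8.5],[0,0,-7,0,8.5],[0,0,-10,0,8.5],[0,0,-13,0,8.5],[0,0,-16,0,8.5],[0,0,-18,0,8.5],[0,0,-18,0,8.5]]]'; python3 go.py 320 430 220 1.824
```

```text
clock: 29.1
tool_pos: [616.4, -34.8, 221.1]
ee_rot: [0.003, -0.126, 0.992, 0.0]
wrist_force: [-1.2, -0.4, -1.3]
gripper_width: 0.994
cm [ 1.707e+01  5.242e+01 -2.000e-02] yaw -0.0 now [616.4 -34.8 221.1] ang 1.824 tilt [-0.006 -0.001 -1.   ] t 29.1 w 0.9935397548534936 F [-1.2 -0.4 -1.3] q [-0.42  0.36  0.48  1.77 -0.19  1.05  1.95]
```

```bash
python3 -m creep '[[[0.6,1.8,0,0,8.5],[1.5,4.5,0,0,8.5],[2.5,7.5,0,0,8.5],[3.5,10.7,0,0,8.5],[4.5,14,0,0,8.5],[5.6,17.3,0,0,8.5],[6.7,20.6,0,0,8.5],[7.8,24,0,0,8.5],[8.9,27.4,0,0,8.5],[10,30.7,0,0,8.5],[11,34,0,0,8.5],[12,37.3,0,0,8.5],[13.1,40.6,0,0,8.5],[14.2,44,0,0,8.5],[15.3,47,0,0,8.5],[16.3,49.8,0,0,8.5],[17,52,0,0,8.5],[17,52,0,0,8.5],[17,52,0,0,8.5]]]'; python3 - <<'E'
from h import *
from workcell import r
c=r.read_camera('scene');d=r.read_camera('top');pickle.dump((c,d),open('s13.pkl','wb'))
cv2.imwrite('pics/p13.png',np.hstack([crop(c,225,130,110,125,3.5),crop(d,190,100,115,125,3.5)]))
print(r.read_state()['clock'])
E
```

```text
clock: 31.0
tool_pos: [320.0, 426.1, 216.8]
ee_rot: [0.0, -0.127, 0.992, -0.0]
wrist_force: [-0.1, 0.1, -0.8]
gripper_width: 0.997
31.1
```

View pics/p13.png

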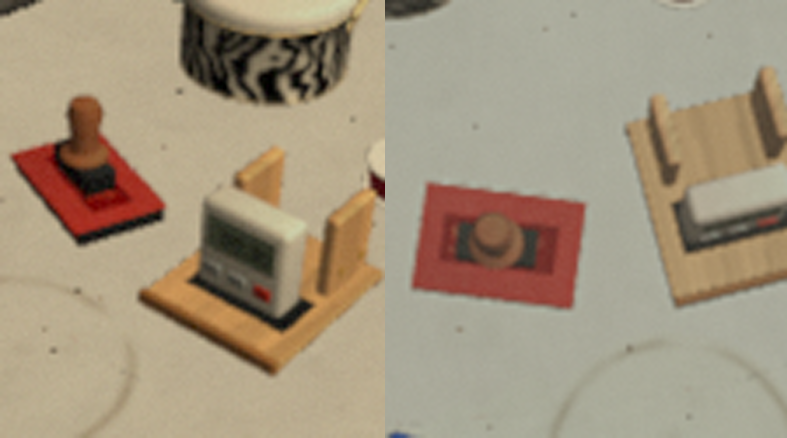

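The stamp sits centred and lined up on the pad. The timer's top corner is within about 1 px (~2 mm) of its starting place, upright and square on the strip. Handing in.

```bash
python3 -c "
from workcell import r
print(r.close_job(), r.read_state()['clock'])"
```

```text
the job is handed in; nothing more can be done
the job is handed in; nothing more can be done
```

The job is handed in at about 31 s on the robot's clock, out of the 72 s allowed. I stood the timer on the table in front of the caddy, put the stamp on the red ink pad, and returned the timer to the rubber strip.

**Last checks (both cameras, arm clear):**
- **Stamp:** it stands upright on the pad, about 3 mm from the centre and lined up along it.
- **Timer:** it stands upright and square on the strip, about 1 px (2 mm) from where it started. Both set-downs were felt as contact at the expected height.

**What disagreed:**
- **Finger tips:** in the pictures they sat about 25–30 mm farther back than the stated tool frame says. I set the grasp heights from the pictures and confirmed them by the finger opening: 61 mm on the timer and 21 mm on the handle.
- **Contact force:** while feeling for the table with the timer, the wrist force briefly reached about 46 N. That is below the 120 N wrist limit. It is above the 40 N body-press limit, but that force came through the fingers and the held timer.
- **Picture budget:** I viewed 14 pictures, over the budget of 10 and its allowance of one or two. The extra ones went on the tip height and the placing checks.

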